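# Find the empty bay of the sample box and push its flap open

### The job

Three of the four bays in the sample box are full and their flaps are blocked. Press the flaps on their thumb marks with the closed fingertips, one after another and without forcing them, until you find the one that rocks, then push that one down into the box until it stands steeply open, at about 45 degrees or more, and leave it so with the hand clear. Do not pick up or shift the canister, wash bottle, flask or jar around the box.

Things in the scene. Friction and masses are not known exactly. Their poses are not given: they have to be found in the camera images.
- box: Fixed grey metal sample box, 136 (x) by 400 (y) by 118 mm high, 6 mm walls; origin under its centre, z up. Four bays side by side along y, about 90 mm wide and over 100 mm deep, each under one of four identical white flaps flush with the rim. Three bays hold a canister that blocks the flap from below; one is empty. Nothing outside shows which.
- flap1 (a joint): Flap 1, 115 (box x) by 88 by 6 mm, at box y = 144 mm. Tips about a pin along box y at box x = 18, z = 115 mm (thin line): the long part (75 mm, box -x side, with thumb mark) sinks, the short part (40 mm) rises. Rad: 0 closed, 1.0 at its stop, never below 0. Bay full: gives under 1.5 mm at the mark. Bay empty: sinks at about 2 N there and stays where left (friction).
- flap1_mark (a point): Centre of the round thumb mark (28 mm across, drawn, not raised) on the top face of flap 1, 45 mm from the pin towards box -x, 118 mm above the bench when closed; moves with the flap (0.6 rad sinks it about 26 mm, 0.8 rad about 33 mm).
- flap2 (a joint): Flap 2, 115 (box x) by 88 by 6 mm, at box y = 48 mm. Tips about a pin along box y at box x = 18, z = 115 mm (thin line): the long part (75 mm, box -x side, with thumb mark) sinks, the short part (40 mm) rises. Rad: 0 closed, 1.0 at its stop, never below 0. Bay full: gives under 1.5 mm at the mark. Bay empty: sinks at about 2 N there and stays where left (friction).
- flap2_mark (a point): Centre of the round thumb mark (28 mm across, drawn, not raised) on the top face of flap 2, 45 mm from the pin towards box -x, 118 mm above the bench when closed; moves with the flap (0.6 rad sinks it about 26 mm, 0.8 rad about 33 mm).
- flap3 (a joint): Flap 3, 115 (box x) by 88 by 6 mm, at box y = -48 mm. Tips about a pin along box y at box x = 18, z = 115 mm (thin line): the long part (75 mm, box -x side, with thumb mark) sinks, the short part (40 mm) rises. Rad: 0 closed, 1.0 at its stop, never below 0. Bay full: gives under 1.5 mm at the mark. Bay empty: sinks at about 2 N there and stays where left (friction).
- flap3_mark (a point): Centre of the round thumb mark (28 mm across, drawn, not raised) on the top face of flap 3, 45 mm from the pin towards box -x, 118 mm above the bench when closed; moves with the flap (0.6 rad sinks it about 26 mm, 0.8 rad about 33 mm).
- flap4 (a joint): Flap 4, 115 (box x) by 88 by 6 mm, at box y = -144 mm. Tips about a pin along box y at box x = 18, z = 115 mm (thin line): the long part (75 mm, box -x side, with thumb mark) sinks, the short part (40 mm) rises. Rad: 0 closed, 1.0 at its stop, never below 0. Bay full: gives under 1.5 mm at the mark. Bay empty: sinks at about 2 N there and stays where left (friction).
- flap4_mark (a point): Centre of the round thumb mark (28 mm across, drawn, not raised) on the top face of flap 4, 45 mm from the pin towards box -x, 118 mm above the bench when closed; moves with the flap (0.6 rad sinks it about 26 mm, 0.8 rad about 33 mm).
- canister: Spare grey canister, loose, 56 by 60 by 102 mm high; origin under its centre. Leave alone.
- washbottle: White wash bottle, loose, 68 mm across, 198 mm high with a bent spout towards its +y; origin under its centre. Leave alone.
- flask: Stoppered conical glass flask, loose, 72 mm across, 123 mm high; origin under its centre. Leave alone.
- jar: Small jar with a black cap, loose, 48 mm across, 55 mm high; origin under its centre. Leave alone.

How it is judged:
By the outcome, as a careful person would: the job done as asked, in the order asked, and still so for the second after the job is handed in, with the robot touching nothing.
It also fails if it takes over 45 s, if anything falls off the work surface, if the arm or the gripper's body presses on something with over 40 N, if the wrist force passes 120 N, or if a joint passes its speed limit or range.

### The arm

A 6-joint arm with a two-finger parallel gripper is mounted at the origin on the work surface. World frame = base frame: x ahead of the robot, y to its left, z up, the work surface at z = 0. Lengths are in m, angles in rad, forces in N, time in s.
With the tool pointing down it reaches from about 0.35 to 0.975 m from the base axis. Payload 4.9 kg.
Tool frame: the origin (TCP) lies midway between the tips of the shut fingers; the grasp point (between the pads) lies 19 mm behind it; z points along the fingers, y is the line along which they close (so a half turn about z gives the same grasp; the last joint's range is limited). The gripper opens to 85 mm and grips with 20 to 120 N. Pads are 22 mm wide; open, the fingers measure 114 mm over their backs; the gripper's body (76 mm by 85 mm) begins 54 mm behind the grasp point. The pads swing forward as they close: fully open they stand 13 mm farther back than shut.
Start: joints at [1.126, 0.053, 1.613, -0, 1.476, -0.119], TCP at [0.2, 0.592, 0.231] pointing down, gripper open.
Joint ranges: [-3.01, 3.01], [-1.01, 2.22], [0.06, 2.58], [-1.02, 4.17], [0.09, 2.62], [-3.14, 3.14]. Speed limits (rad/s): [2.57, 2.57, 3.14, 3.14, 3.14, 3.14].

### API

Orientations are given as a unit quaternion [w, x, y, z].
In Python, from plant import * gives the robot as it stands.
- The arm moves only by the tool jog_arm, never from a script. Its argument "targets" is a list of rows, each a list of 3 entries, a list of its own where there are three numbers: the shift along the tool's x, y, z in units of 25 mm (1.0 is 25 mm), then the turn, a rotation vector about the tool's x, y, z in units of 8 degrees (1.0 is 8 degrees), then the opening in per cent of the stroke, from 0 (shut) to 100 (fully open). A call has 1 to 8 rows; each row is the pose to reach, as a shift and turn from the pose commanded when the call began, along the tool's axes at that moment; what a row does not reach only later rows make up. A row lasts 1/8 s, in which the tool goes at most 62.5 mm and 10.7 degrees, less where a joint would pass 70% of its speed; a pose out of reach is approached as far as the arm can. A call with a gripper value outside its range is refused whole. The fingers move at their own pace and stop on an object; the grip force is fixed at half the most. Time passes only in rows, so rows that repeat a pose let the fingers close. It gives the time, the measured TCP pose, the force, the opening and the grip force at its end, in the units of the state.
- state(): the state, without advancing time (a new reading comes with each control period).
- grab_frame(name): name is "scene" or "top"; returns (picture, depth): 400x640x3 uint8, red, green, blue; 400x640 float32, m along the optical axis (not along the pixel's ray), 0 where there is no reading.
- camera_params(name): a dict with "fovy" (degrees; the focal length in pixels is half the picture's height over the tangent of half this angle, whatever the lens; pixels are square), "cx", "cy" (the principal point, pixels), "dist" ([k1, k2, p1, p2, k3] as OpenCV has them; the pictures are not rectified), "rvec" (rotation vector, rad) and "tvec" (3), from world to camera coordinates, as OpenCV has them. Camera axes: x right, y down, z forward; pixel columns grow to the right and rows downward; lengths in m; the calibration is good to about 2 mm. A picture is of the moment at which its call begins. camera_params takes no time and is no camera call.
- job_done(): hands the job in; it is judged then, once.
The state is a dict: "time": time; "joint_pos": joint angles; "joint_vel": joint speeds; "joint_efforts": joint torques, N m; "tool_pos": TCP position; "tool_rot": TCP orientation; "contact_force": force on the tool from outside, world axes, zero at the start; "ft_torque": the same for the moment, N m; "gripper_width": opening from 0.0 (shut) to 1.0 (fully open); "grasp_force": force on a finger pad.
Only numpy, scipy, OpenCV 4.12 (cv2) and the standard library are available. Lean on these libraries where they do the work, as an engineer would, in place of code of your own. Each camera call takes 0.05 s, during which the arm holds its last target. There are 200 camera calls.

## Working session

There is one attempt and no reset: what is moved stays moved. The work goes in short steps, Python scripts to look and compute and a tool call to move; the robot and the scene stay as the last step left them, time stands still between calls to the robot, and variables do not carry over. Pictures are saved under pics/ and viewed, at most 10 in all, crops included, and the job is handed in when it is done.

Besides the shell and the picture viewer there is one more tool, called after "Emit:" as name([rows], argument=value, ...), one row to a line, values as JSON. jog_arm: Moves the arm, as the interface text tells. Its arguments: {"type":"object","properties":{"targets":{"type":"array"}},"required":["targets"]}

```bash
mkdir -p pics
cat > h.py <<'E'
from plant import *
import numpy as np, cv2
def grab(n,f):
    im,d=grab_frame(n); cv2.imwrite('pics/'+f,im[:,:,::-1]); return im,d
def cam(n):
    c=camera_params(n); f=200/np.tan(np.radians(c['fovy'])/2)
    K=np.array([[f,0,c['cx']],[0,f,c['cy']],[0,0,1.]])
    return K,np.array(c['dist'],float),cv2.Rodrigues(np.array(c['rvec'],float))[0],np.array(c['tvec'],float)
def ray(n,px,z):
    K,D,R,t=cam(n); p=cv2.undistortPoints(np.array(px,float).reshape(-1,1,2),K,D).reshape(-1,2)
    d=np.c_[p,np.ones(len(p))]@R; o=-R.T@t
    return o+d*((z-o[2])/d[:,2])[:,None]
E
python3 - <<'E'
from h import *
for n in('scene','top'):
    im,d=grab(n,n+'0.png'); K,D,R,t=cam(n); print(n,-R.T@t,R[2],K[0,0])
print(state())
E
```

```text
scene [1.34476535 0.97228981 1.03583867] [-0.47745088 -0.62371571 -0.61888559] 512.9495966567104
top [0.54153313 0.03178831 0.99954866] [ 0.05853907  0.01694316 -0.99814133] 394.888162490789
{'time': 0.1, 'joint_pos': array([ 1.12602273e+00,  5.32868185e-02,  1.61417738e+00, -2.75138495e-05,
        1.47599363e+00, -1.19011606e-01]), 'joint_vel': array([-0.00312612, -0.00158227, -0.00208457, -0.00135728,  0.00203144,
       -0.00095777]), 'joint_efforts': array([ 1.22326837e-04, -3.94901991e+01, -3.71363604e+01, -1.69458153e-04,
        3.86038329e-03,  4.10906091e-05]), 'tool_pos': array([0.19978542, 0.5916053 , 0.23017609]), 'tool_rot': array([-2.46267258e-04,  1.62160369e-01,  9.86763976e-01, -8.99584961e-04]), 'contact_force': array([-0.23761274,  0.00257888, -0.36537116]), 'ft_torque': array([ 0.00292539, -0.01814278, -0.00241994]), 'grasp_force': 0.0, 'gripper_width': 0.9971718118295219}
```

View pics/top0.png

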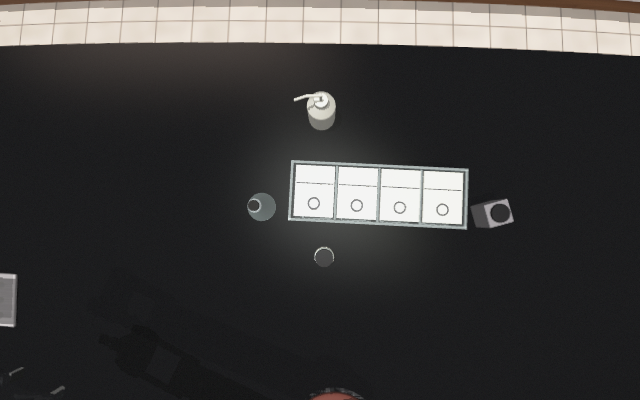

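View pics/scene0.png

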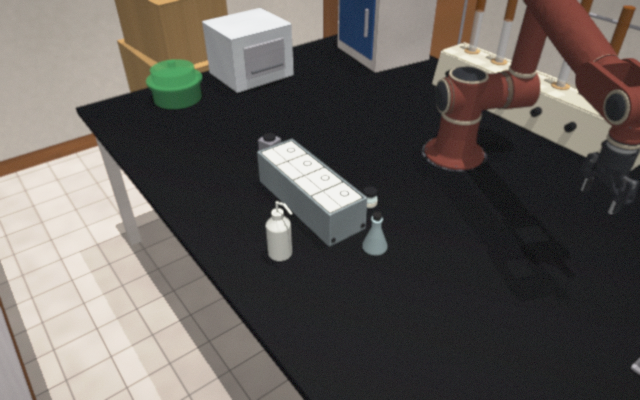

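The top view shows the four thumb marks at about (314,203), (357,205), (400,207) and (442,210). The scene view confirms the objects stand around the box: flask and jar on the near side, wash bottle behind, canister at the far end.

```bash
cat >> h.py <<'E'
def rel(p,yaw=None):
    "shift in jog units from the measured tool pose to world point p"
    from scipy.spatial.transform import Rotation as Ro
    s=state(); q=s['tool_rot']; R=Ro.from_quat([*q[1:],q[0]]).as_matrix()
    return R.T@(np.array(p)-s['tool_pos'])/.025, R
E
python3 - <<'E'
from h import *
im=cv2.imread('pics/top0.png'); g=cv2.cvtColor(im,cv2.COLOR_BGR2GRAY)
M=[]
for u,v in [(314,203),(357,205),(400,207.5),(442,210)]:
    u0,v0=int(u)-10,int(v)-10
    w=255-g[v0:v0+21,u0:u0+21].astype(float); w[w<40]=0
    yy,xx=np.mgrid[-10:11,-10:11]; w[np.hypot(yy,xx)>9]=0
    M.append((u0+10+(w*xx).sum()/w.sum(), v0+10+(w*yy).sum()/w.sum()))
P=ray('top',M,.118); print(np.round(M,1),P.round(4),np.diff(P[:,:2],axis=0).round(4))
d=P[0]-P[3]; print('box yaw',np.degrees(np.arctan2(-d[0],d[1])))
m=(g>90).astype(np.uint8); m[:140]=0; m[240:]=0; m[:,:282]=0; m[:,470:]=0
r=cv2.minAreaRect(cv2.findNonZero(m)); print(r, ray('top',cv2.boxPoints(r),.118).round(3))
for p in P: print(rel(p+[0,0,.04])[0].round(2))
print(rel(P[0])[1].round(3))
E
```

```text
[[313.4 203. ]
 [356.3 204.9]
 [399.6 207.2]
 [442.2 209.1]] [[ 0.5739  0.0598  0.118 ]
 [ 0.5719 -0.036   0.118 ]
 [ 0.5691 -0.1327  0.118 ]
 [ 0.5671 -0.2284  0.118 ]] [[-0.002  -0.0958]
 [-0.0027 -0.0967]
 [-0.002  -0.0957]]
box yaw -1.3509350179697404
((378.1711730957031, 194.24005126953125), (179.37208557128906, 61.21989440917969), 2.7927021980285645) [[ 0.533  0.118  0.118]
 [ 0.671  0.115  0.118]
 [ 0.661 -0.29   0.118]
 [ 0.524 -0.283  0.118]]
[-20.99 -15.36   2.91]
[-22.14 -19.02   2.92]
[-23.27 -22.72   2.92]
[-24.42 -26.37   2.93]
[[-0.947  0.32  -0.001]
 [ 0.32   0.947 -0.002]
 [ 0.    -0.002 -1.   ]]
```

Emit:
jog_arm([
  [[-21,-15.4,0],[0,0,-2.2],0],
  [[-21,-15.4,0],[0,0,-2.2],0],
  [[-21,-15.4,0],[0,0,-2.2],0],
  [[-21,-15.4,0],[0,0,-2.2],0],
  [[-21,-15.4,0],[0,0,-2.2],0],
  [[-21,-15.4,0],[0,0,-2.2],0],
  [[-21,-15.4,0],[0,0,-2.2],0],
  [[-21,-15.4,0],[0,0,-2.2],0],
])

```text
time: 1.1
tool_pos: [0.4874, 0.182, 0.231]
tool_rot: [-0.0, 0.009, 1.0, 0.0]
contact_force: [0.6, 0.7, 0.0]
gripper_width: -0.0
grasp_force: 0.0
```

Emit:
jog_arm([
  [[-3.5,-4.8,0],[0,0,0],0],
  [[-3.5,-4.8,0],[0,0,0],0],
  [[-3.5,-4.8,3],[0,0,0],0],
  [[-3.5,-4.8,3],[0,0,0],0],
  [[-3.5,-4.8,3],[0,0,0],0],
  [[-3.5,-4.8,3],[0,0,0],0],
])

```text
time: 1.85
tool_pos: [0.5728, 0.0632, 0.1585]
tool_rot: [0.002, 0.009, 1.0, 0.0]
contact_force: [0.1, 0.7, 0.2]
gripper_width: -0.002
grasp_force: 0.0
```

Run:
```python
from h import *
grab('top','top1.png'); s=state(); print(s['contact_force'],rel([.5739,.0598,.118])[0])
```

```text
[0.42603408 0.16166091 0.77002902] [-0.03238777 -0.13709273  1.63511473]
```

View pics/top1.png

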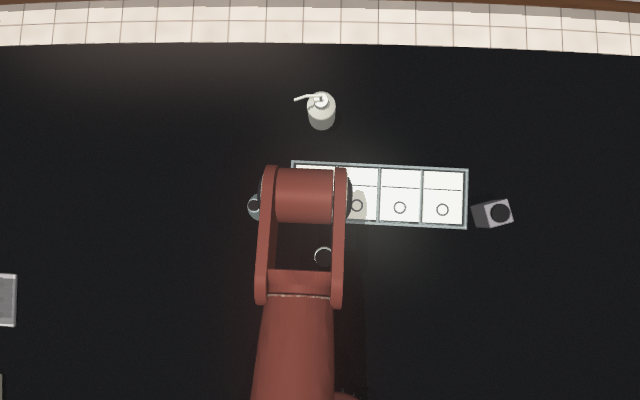

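The arm now hangs over flap 1 with its marks hidden under the wrist; box and objects are undisturbed (box marks still at (357,205), (400,207), (442,210)).

Emit:
jog_arm([
  [[0,-0.15,1],[0,0,0],0],
  [[0,-0.15,1.4],[0,0,0],0],
  [[0,-0.15,1.5],[0,0,0],0],
  [[0,-0.15,1.56],[0,0,0],0],
  [[0,-0.15,1.6],[0,0,0],0],
  [[0,-0.15,1.63],[0,0,0],0],
  [[0,-0.15,1.66],[0,0,0],0],
])

```text
time: 2.78
tool_pos: [0.5725, 0.0587, 0.1173]
tool_rot: [0.0, 0.009, 1.0, 0.0]
contact_force: [-6.4, 1.1, 12.0]
gripper_width: -0.0
grasp_force: 5.9
```

Emit:
jog_arm([
  [[0,0,0.03],[0,0,0],0],
  [[0,0,0.03],[0,0,0],0],
])

```text
time: 3.02
tool_pos: [0.5725, 0.0587, 0.1173]
tool_rot: [0.0, 0.009, 1.0, 0.0]
contact_force: [-7.0, 1.5, 12.8]
gripper_width: -0.002
grasp_force: 6.4
```

Flap 1 holds 12.8 N without sinking: blocked. Next is flap 2.

Emit:
jog_arm([
  [[0,0,-1],[0,0,0],0],
  [[-0.05,-2,-1.2],[0,0,0],0],
  [[-0.05,-3.8,-1.2],[0,0,0],0],
  [[-0.05,-3.8,-1],[0,0,0],0],
  [[-0.05,-3.8,-0.5],[0,0,0],0],
  [[-0.05,-3.8,-0.5],[0,0,0],0],
])

```text
time: 3.78
tool_pos: [0.5701, -0.0353, 0.1244]
tool_rot: [-0.002, 0.009, 1.0, 0.0]
contact_force: [-0.5, 0.4, 0.5]
gripper_width: -0.0
grasp_force: 0.0
```

Emit:
jog_arm([
  [[0,0,0.3],[0,0,0],0],
  [[0,0,0.36],[0,0,0],0],
  [[0,0,0.4],[0,0,0],0],
  [[0,0,0.43],[0,0,0],0],
  [[0,0,0.46],[0,0,0],0],
  [[0,0,0.48],[0,0,0],0],
  [[0,0,0.48],[0,0,0],0],
])

```text
time: 4.65
tool_pos: [0.5715, -0.0366, 0.1146]
tool_rot: [0.0, 0.009, 1.0, -0.0]
contact_force: [0.1, 0.0, 0.2]
gripper_width: 0.003
grasp_force: 0.4
```

Emit:
jog_arm([
  [[0,0,0.05],[0,0,0],0],
  [[0,0,0.1],[0,0,0],0],
  [[0,0,0.15],[0,0,0],0],
  [[0,0,0.2],[0,0,0],0],
])

```text
time: 5.15
tool_pos: [0.5715, -0.0366, 0.1096]
tool_rot: [0.0, 0.009, 1.0, -0.0]
contact_force: [1.2, 0.0, 1.3]
gripper_width: -0.0
grasp_force: 0.5
```

Flap 2 sinks at about 1.5 N: that is the empty bay. Pushing it down.

Emit:
jog_arm([
  [[0,0,0.2],[0,0,0],0],
  [[0,0,0.4],[0,0,0],0],
  [[0,0,0.6],[0,0,0],0],
  [[0,0,0.75],[0,0,0],0],
  [[0,0,0.9],[0,0,0],0],
  [[0,0,1.0],[0,0,0],0],
  [[0,0,1.1],[0,0,0],0],
  [[0,0,1.1],[0,0,0],0],
])

```text
time: 6.15
tool_pos: [0.5711, -0.0365, 0.0816]
tool_rot: [-0.0, 0.009, 1.0, 0.0]
contact_force: [1.4, 0.8, -0.0]
gripper_width: -0.001
grasp_force: 0.0
```

Run:
```python
from h import *
im,d=grab('scene','s2.png'); cv2.imwrite('pics/s2c.png',cv2.resize(im[100:280,220:440,::-1],None,fx=3.3,fy=3.3))
print(state()['contact_force'],state()['tool_pos'])
```

```text
[ 0.62738729  0.09262595 -0.35239138] [ 0.57122102 -0.03645425  0.08176164]
```

View pics/s2c.png

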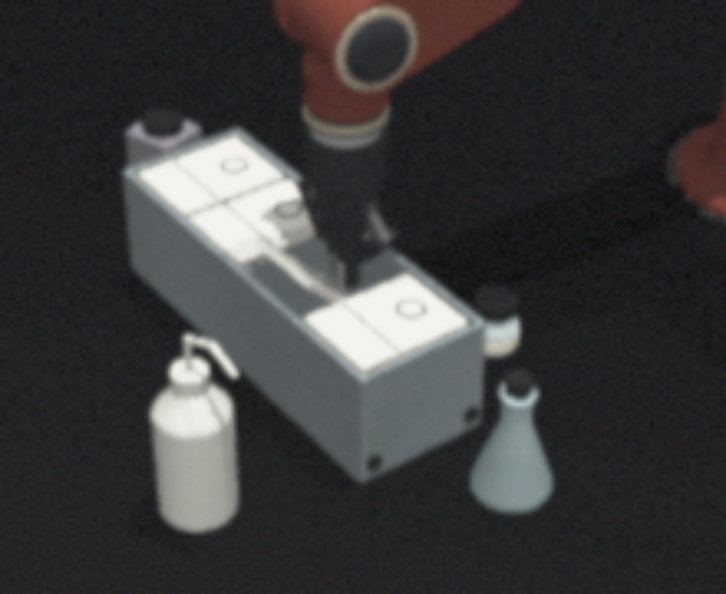

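Flap 2 (crop, edge line from about (265,250) to (345,295)) stands steeply open, its neighbours are still flush. A little deeper, then lift straight out.

Emit:
jog_arm([
  [[0,0,0.1],[0,0,0],0],
  [[0,0,0.2],[0,0,0],0],
  [[0,0,0.28],[0,0,0],0],
  [[0,0,0.28],[0,0,0],0],
])

```text
time: 6.7
tool_pos: [0.5712, -0.0364, 0.0747]
tool_rot: [-0.0, 0.009, 1.0, 0.0]
contact_force: [-0.5, 0.6, 0.3]
gripper_width: 0.003
grasp_force: 0.0
```

Emit:
jog_arm([
  [[0,0,-1],[0,0,0],0],
  [[0,0,-2.5],[0,0,0],0],
  [[0,0,-4.5],[0,0,0],0],
  [[0,0,-6.5],[0,0,0],0],
  [[6,0,-6.5],[0,0,0],0],
  [[6,0,-6.5],[0,0,0],0],
  [[6,0,-6.5],[0,0,0],0],
  [[6,0,-6.5],[0,0,0],0],
])

```text
time: 7.7
tool_pos: [0.4207, -0.0337, 0.2376]
tool_rot: [0.001, 0.01, 1.0, -0.0]
contact_force: [-0.2, 0.3, 0.2]
gripper_width: -0.0
grasp_force: 0.0
```

Run:
```python
from h import *
im,d=grab('top','t3.png'); a=im[140:290,220:520,::-1]
i2,d2=grab('scene','s3.png'); b=i2[100:280,220:440,::-1]
cv2.imwrite('pics/c3.png',np.vstack([cv2.resize(a,(600,300)),cv2.resize(b,(600,300))[:, :]]))
K,D,R,t=cam('top'); o=-R.T@t
for v in range(160,224,4):
    z=d[v,345]
    p=cv2.undistortPoints(np.array([[[345.,v]]]),K,D).reshape(2)
    print(v,im[v,345].tolist(),(o+R.T@(np.r_[p,1]*z)).round(4))
```

```text
160 [53, 54, 53] [ 0.6899 -0.0141 -0.0011]
164 [178, 189, 187] [ 0.6631 -0.0088  0.1185]
168 [84, 86, 84] [ 0.6612 -0.0116  0.0625]
172 [228, 227, 219] [ 0.6418 -0.0079  0.146 ]
176 [220, 218, 208] [ 0.6338 -0.0084  0.14  ]
180 [220, 219, 209] [ 0.6258 -0.009   0.1312]
184 [219, 218, 208] [ 0.618  -0.0098  0.1191]
188 [220, 219, 210] [ 0.6098 -0.0104  0.11  ]
192 [220, 219, 209] [ 0.6014 -0.0111  0.0996]
196 [221, 219, 209] [ 0.593  -0.0119  0.0871]
200 [200, 200, 188] [ 0.5841 -0.0125  0.0778]
204 [200, 199, 188] [ 0.5752 -0.0132  0.0671]
208 [71, 71, 68] [ 0.5671 -0.016   0.0148]
212 [77, 76, 74] [ 0.5571 -0.0161  0.0163]
216 [81, 81, 78] [ 0.5472 -0.0165  0.0135]
220 [144, 150, 149] [ 0.5372 -0.0171  0.006 ]
```

View pics/c3.png

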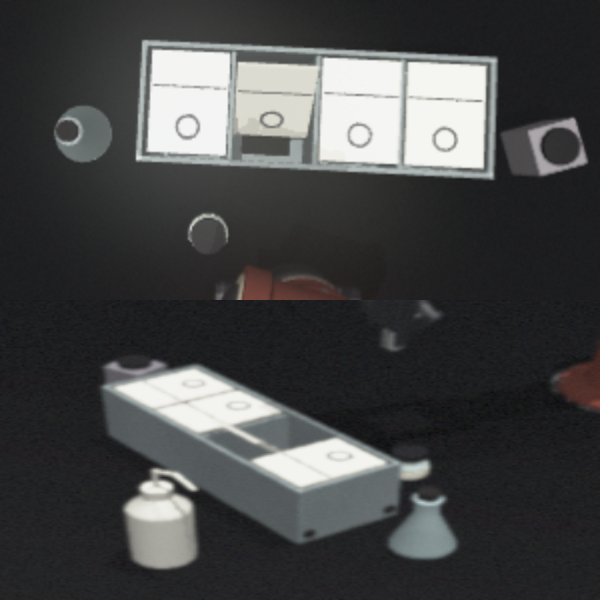

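Flap 2 stands open with its mark at (271,120) in the crop. The depth slope of 79 mm over 67 mm gives about 50°. The other flaps are flush, the objects are in place and the hand is clear.

```bash
python3 -c "from plant import *; print(job_done())"
```

```text
the job is handed in; nothing more can be done
None
```

The job is handed in: flap 1 was blocked, flap 2 rocked and now stands open at about 50°, the hand is clear, and nothing around the box was moved.

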